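# Find the rubber-faced friction sled by feel and set it on the test track

## Task

Each of the three closed cases holds a friction sled; the sleds look the same, but one has a rubber face underneath, is heavier and drags several times as hard as the two slick ones. Lift the lids, find out by feel which sled drags hard, and set that one down flat and square between the guide rails of the slip-test track, near the middle of its length, clear of the load cell's hook. Leave the two slick sleds lying in their own cases (lids may stay open) and do not knock the two bottles at the back.

Things in the scene. Friction and masses are not known exactly. Their poses are not given: they have to be found in the camera images.
- case_a: Grey case with a blue lid, 102 x 102 mm, fixed to the bench. Origin: centre of its underside; x towards the hinge (away from the robot), z up. Floor 6 mm above the underside, 92 x 92 mm inside, walls 22 mm high. The hollow lid closes on the walls, its top at 58 mm; hinge axis along y, at x = +51, z = 22 mm. Where it stands varies.
- lid_a (a joint): Lid of case_a, rad: 0 closed, 1.72 wide open (just past upright). Its front swings up and back about the hinge. The hinge is stiff (about 0.1 N m).
- lid_a_tab (a point): Grip point on the black pull tab of case_a's lid: 24 mm wide (case's y), 12 mm thick, standing 38 mm out of the lid's front wall at its top edge. This point: 25 mm out from the wall, half-way through the thickness; with the lid closed 127 mm in front of the hinge axis and 29 mm above it. Moves with the lid: the tab points up when the lid is upright.
- case_b: Grey case with a blue lid, 102 x 102 mm, fixed to the bench. Origin: centre of its underside; x towards the hinge (away from the robot), z up. Floor 6 mm above the underside, 92 x 92 mm inside, walls 22 mm high. The hollow lid closes on the walls, its top at 58 mm; hinge axis along y, at x = +51, z = 22 mm. A stiff hinge holds the lid where it is left.
- lid_b (a joint): Lid of case_b, rad: 0 closed, 1.72 wide open (just past upright). Its front swings up and back about the hinge. The hinge is stiff (about 0.1 N m).
- lid_b_tab (a point): Grip point on the black pull tab of case_b's lid: 24 mm wide (case's y), 12 mm thick, standing 38 mm out of the lid's front wall at its top edge. This point: 25 mm out from the wall, half-way through the thickness; with the lid closed 127 mm in front of the hinge axis and 29 mm above it. Moves with the lid: the tab points up when the lid is upright.
- case_c: Grey case with a blue lid, 102 x 102 mm, fixed to the bench. Origin: centre of its underside; x towards the hinge (away from the robot), z up. Floor 6 mm above the underside, 92 x 92 mm inside, walls 22 mm high. The hollow lid closes on the walls, its top at 58 mm; hinge axis along y, at x = +51, z = 22 mm. All three cases look the same.
- lid_c (a joint): Lid of case_c, rad: 0 closed, 1.72 wide open (just past upright). Its front swings up and back about the hinge. The hinge is stiff (about 0.1 N m).
- lid_c_tab (a point): Grip point on the black pull tab of case_c's lid: 24 mm wide (case's y), 12 mm thick, standing 38 mm out of the lid's front wall at its top edge. This point: 25 mm out from the wall, half-way through the thickness; with the lid closed 127 mm in front of the hinge axis and 29 mm above it. Moves with the lid: the tab points up when the lid is upright.
- sled_a_mid (a point): Centre (21.5 mm above the underside) of one of three look-alike sleds: 64 x 64 x 12 mm steel plate on a 3 mm black face; on its middle a grip block 34 mm (x) x 22 mm (y), from 15 to 43 mm above the underside. z up. Starts in case_a, up to 6 mm off centre in x and y and 0.1 rad askew. Which one is rubber-faced must be felt.
- sled_b_mid (a point): Centre (21.5 mm above the underside) of one of three look-alike sleds: 64 x 64 x 12 mm steel plate on a 3 mm black face; on its middle a grip block 34 mm (x) x 22 mm (y), from 15 to 43 mm above the underside. z up. Starts in case_b, up to 6 mm off centre in x and y and 0.1 rad askew. Slick ones weigh about 0.4 kg, the rubber one 0.65 kg.
- sled_c_mid (a point): Centre (21.5 mm above the underside) of one of three look-alike sleds: 64 x 64 x 12 mm steel plate on a 3 mm black face; on its middle a grip block 34 mm (x) x 22 mm (y), from 15 to 43 mm above the underside. z up. Starts in case_c, up to 6 mm off centre in x and y and 0.1 rad askew. Pushing a rubber face takes about 5 N, a slick one 1 N.
- track: Slip-test track fixed to the bench: smooth steel plate 170 mm long, surface 16 mm above the bench, between dark guide rails 72 mm apart inside and 6 mm high; a grey load cell stands at the far end, its hook reaching back to x = +68 mm. Origin: middle of its underside, 16 mm below the plate's surface; x along the rails to the load cell, y across, z up.
- wipe_bottle: White plastic bottle with a blue cap, 52 mm across and 130 mm high, standing loose at the back of the bench; a bystander. Origin at the centre of its underside.
- oil_bottle: Oiler with an orange nozzle, 42 mm across and 109 mm high, standing loose at the back of the bench; a bystander. Origin at the centre of its underside.

How it is judged:
By the outcome, as a careful person would: the job done as asked, in the order asked, and still so for the second after the job is handed in, with the robot touching nothing.
It also fails if it takes over 72 s, if anything falls off the work surface, if the arm or the gripper's body presses on something with over 40 N, if the wrist force passes 120 N, or if a joint passes its speed limit or range.

## Robot

A 6-joint arm with a two-finger parallel gripper is mounted at the origin on a cart in front of the work surface, level with it; the furniture and walls round the work are solid. World frame = base frame: x ahead of the robot, y to its left, z up, the work surface at z = 0. Lengths are in mm, angles in rad, forces in N, time in s.
With the tool pointing down it reaches from about 375 to 925 mm from the base axis. Payload 5.7 kg.
Tool frame: the origin (TCP) lies at the very end of the fingers, on their centre line; the grasp point (between the pads) lies 19 mm behind it; z points along the fingers, y is the direction in which the jaws open and shut (so a half turn about z gives the same grasp; the last joint's range is limited). The gripper opens to 85 mm and grips with 20 to 120 N. Pads are 22 mm wide; open, the fingers measure 114 mm over their backs; the gripper's body (76 mm by 85 mm) begins 54 mm behind the grasp point. The pads swing forward as they close: fully open they stand 13 mm farther back than shut.
Start: joints at [1.17, 0.359, 1.51, -0, 1.272, -0.115], TCP at [169.148, 575.632, 231.267] pointing down, gripper open.
Joint ranges: [-2.97, 2.97], [-1.01, 2.36], [0.21, 2.38], [-0.96, 4.11], [0.2, 2.71], [-2.98, 2.98]. Speed limits (rad/s): [2.39, 2.39, 3.14, 3.14, 3.14, 3.14].

## Interface

Orientations are given as a rotation vector (axis times angle).
In Python, from bench import robot gives the robot as it stands. The module is installed in compiled form; this text tells all that it offers.
- The arm moves only by the shell command python3 -m crank 'ROWS' [FORCE]. ROWS is JSON, one flat list of numbers, 7 for each row, row after row: the shift along the tool's x, y, z in m, then the turn, a rotation vector about the tool's x, y, z in rad, then the opening, from 0 (shut) to 1 (fully open). A call has 1 to 12 rows; each row shifts and turns the commanded pose from where the row before left it, along the tool's axes as they then stand; what a row does not reach is not made up. A row lasts 1/8 s, in which the tool goes at most 62.5 mm and 10.7 degrees, less where a joint would pass 70% of its speed; a pose out of reach is approached as far as the arm can. A call with a gripper value outside its range is refused whole. The fingers move at their own pace and stop on an object; FORCE is the grip in N (left out, the last holds). Time passes only in rows, so rows that do not move let the fingers close. It gives the time, the measured TCP pose, the force and the opening at its end, in the units of the state.
- robot.observe(): the state, without advancing time (a new reading comes with each control period).
- robot.grab_frame(name): name is "scene" or "top" or "wrist"; returns a dict with "frame" (400x640x3 uint8, red, green, blue), "fx", "fy", "cx", "cy" (pixels), "distortion" ([k1, k2, p1, p2, k3] as OpenCV has them; the pictures are not rectified), "pose" (4x4, takes a point from camera to world coordinates). Camera axes: x right, y up, looking along -z (the intrinsics and any distortion apply to the point x, -y, -z); pixel columns grow to the right and rows downward; lengths in mm; the calibration is good to about 2 mm. A picture is of the moment at which its call begins. There is no depth.
- robot.finish_job(): hands the job in, once; it reports no verdict.
The state is a dict: "clock": time; "q": joint angles; "joint_vel": joint speeds; "tau": joint torques, N m; "eef_pos": TCP position; "orientation": TCP orientation; "contact_force": force on the tool from outside, world axes, zero at the start; "torque": the same for the moment, N m; "width": finger opening in mm.
Only numpy, scipy, OpenCV 4.12 (cv2) and the standard library are available. Lean on these libraries where they do the work, as an engineer would, in place of code of your own. Each camera call takes 0.05 s, during which the arm holds its last target. There are 200 camera calls.

## Working session

There is one attempt and no reset: what is moved stays moved. The work goes in short steps, Python scripts to look and compute and a shell command to move; the robot and the scene stay as the last step left them, time stands still between calls to the robot, and variables do not carry over. Pictures are saved under pics/ and viewed, about 8 in all and at most 12, crops included, and the job is handed in when it is done.

```bash
mkdir -p pics; cat > h.py <<'E'
import numpy as np, cv2, pickle
from bench import robot
def snap(n,tag):
    f=robot.grab_frame(n); pickle.dump(f,open(f'pics/{tag}.pkl','wb'))
    cv2.imwrite(f'pics/{tag}.png',f['frame'][:,:,::-1]); return f
def load(tag): return pickle.load(open(f'pics/{tag}.pkl','rb'))
def K(f): return np.array([[f['fx'],0,f['cx']],[0,f['fy'],f['cy']],[0,0,1.]])
def ray(f,uv):
    p=cv2.undistortPoints(np.array([[uv]],float),K(f),np.array(f['distortion'],float))[0,0]
    T=np.array(f['pose']); return T[:3,3],T[:3,:3]@np.array([p[0],-p[1],-1.])
def atz(f,uv,z):
    o,d=ray(f,uv); return o+d*(z-o[2])/d[2]
def tri(obs):
    A=np.zeros((3,3));b=np.zeros(3)
    for f,uv in obs:
        o,d=ray(f,uv); d=d/np.linalg.norm(d); P=np.eye(3)-np.outer(d,d); A+=P;b+=P@o
    x=np.linalg.solve(A,b); return x,[float(np.linalg.norm(np.cross(x-ray(f,u)[0],ray(f,u)[1]/np.linalg.norm(ray(f,u)[1])))) for f,u in obs]
def proj(f,P):
    T=np.array(f['pose']); c=(np.asarray(P,float).reshape(-1,3)-T[:3,3])@T[:3,:3]
    c=c*[1,-1,-1]; return cv2.projectPoints(c,np.zeros(3),np.zeros(3),K(f),np.array(f['distortion'],float))[0][:,0]
E
python3 - <<'E'
from h import *
for n in('scene','top'):
    f=snap(n,n+'0'); print(n,np.round(f['pose'],2).tolist(),f['fx'])
s=robot.observe();print({k:np.round(v,3).tolist() for k,v in s.items()})
E
```

```text
scene [[0.75, 0.49, -0.44, 171.73], [-0.66, 0.56, -0.51, -608.02], [-0.0, 0.67, 0.74, 707.37], [0.0, 0.0, 0.0, 1.0]] 368.06305951224294
top [[-0.02, 0.98, -0.18, 421.96], [-1.0, -0.02, -0.01, -189.51], [-0.02, 0.18, 0.98, 919.26], [0.0, 0.0, 0.0, 1.0]] 361.77664316712685
{'clock': 0.1, 'q': [1.17, 0.359, 1.511, -0.0, 1.273, -0.115], 'joint_vel': [-0.0, -0.002, -0.003, 0.001, -0.0, 0.001], 'tau': [0.001, -52.865, -27.935, -0.0, 0.005, -0.0], 'eef_pos': [168.895, 575.054, 230.512], 'orientation': [-0.447, -3.109, 0.003], 'contact_force': [0.493, 0.555, -0.12], 'torque': [0.011, 0.003, -0.058], 'width': 85.14}
```

View pics/top0.png

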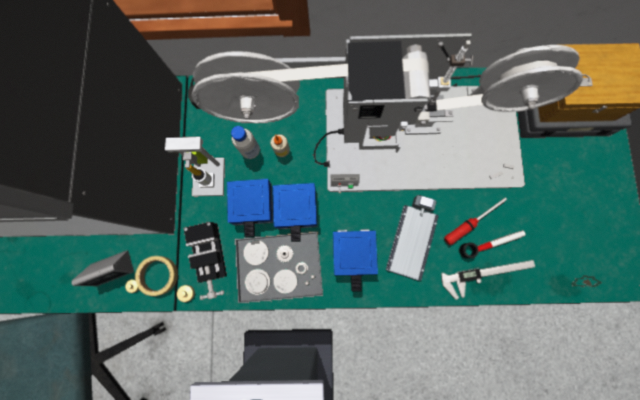

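View pics/scene0.png

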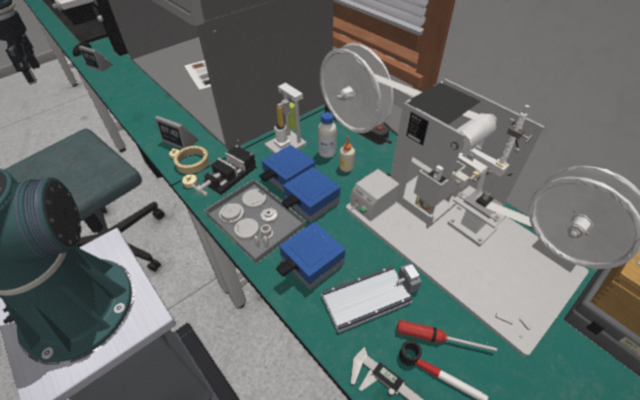

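The top view shows the cases at pixels (249,202), (294,205) and (355,253), the track at (412,242), and the bottles at (243,143) and (280,147). I'll enlarge both views to get the corner pixels.

```bash
python3 - <<'E'
from h import *
a=load('top0')['frame'][120:300,215:445][:,:,::-1]; cv2.imwrite('pics/topc.png',cv2.resize(a,None,fx=3.3,fy=3.3,interpolation=cv2.INTER_CUBIC)[:600,:800])
a=load('scene0')['frame'][140:340,250:430][:,:,::-1]; cv2.imwrite('pics/scenec.png',cv2.resize(a,None,fx=3,fy=3,interpolation=cv2.INTER_CUBIC))
E
```

```text
(no output)
```

View pics/topc.png

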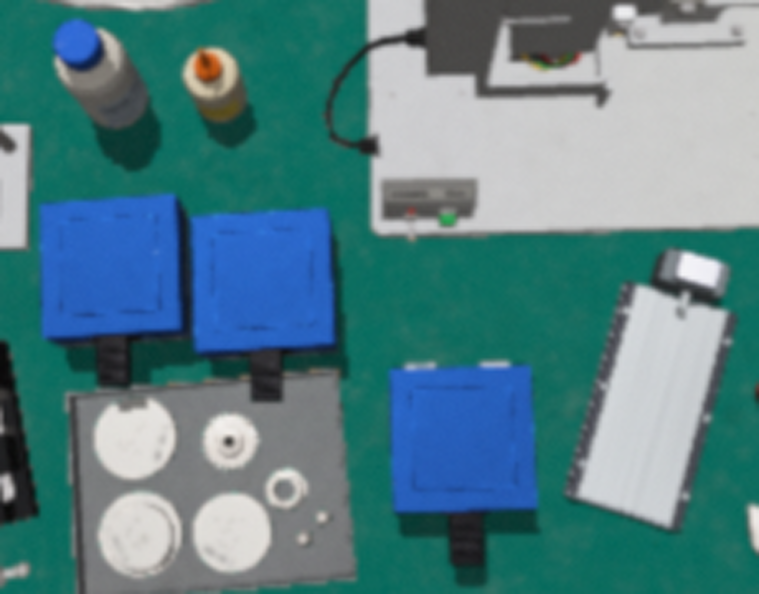

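View pics/scenec.png

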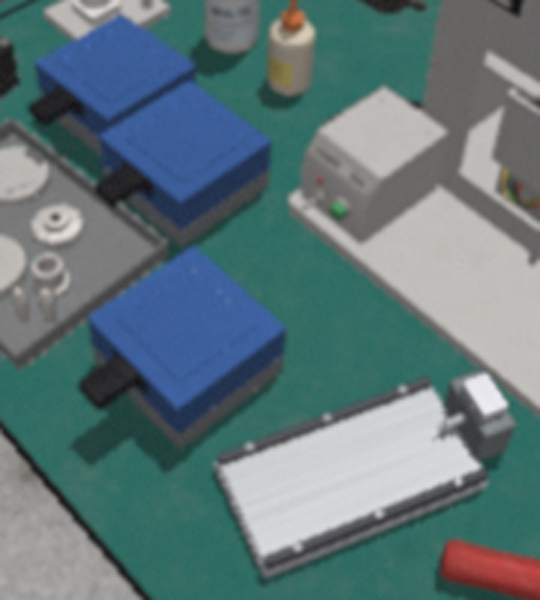

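```bash
python3 - <<'E'
from h import *
t=load('top0');s=load('scene0')
tp=lambda p:(215+(p[0]+.5)/3.3-.5,120+(p[1]+.5)/3.3-.5); sp=lambda p:(250+(p[0]+.5)/3-.5,140+(p[1]+.5)/3-.5)
# BL BR FR FL
C={'L':([(40,205),(177,195),(182,328),(43,338)],[(120,17),(195,68),(103,125),(38,68)]),
'M':([(191,217),(328,208),(334,342),(194,351)],[(187,83),(270,148),(180,206),(102,140)]),
'R':([(390,370),(528,366),(537,502),(393,510)],[(193,250),(285,330),(180,405),(90,320)]),
'T':([(625,283),(735,313),(677,530),(567,495)],[(430,382),(487,480),(267,563),(218,465)])}
for k,(a,b) in C.items():
    P=[]
    for p,q in zip(a,b):
        x,e=tri([(t,tp(p)),(s,sp(q))]);P.append(x);print(k,x.round(1),np.round(e,1))
    P=np.array(P);z=22 if k=='T' else 58
    for n,f,c,fn in(('top',t,a,tp),('scene',s,b,sp)):
        Q=np.array([atz(f,fn(p),z) for p in c]); d=(Q[0]+Q[1]-Q[2]-Q[3])/2;w=(Q[0]+Q[3]-Q[1]-Q[2])/2
        print(k,n,'centre',Q.mean(0).round(1),'yaw',round(np.arctan2(d[1],d[0]),3),round(np.arctan2(-w[0],w[1]),3),'len',np.hypot(*d[:2]).round(1),np.hypot(*w[:2]).round(1))
    print(k,P.mean(0).round(1))
E
```

```text
L [634.2  68.5  48.3] [0.3 0.3]
L [638.5 -35.6  51.2] [0.3 0.3]
L [536.4 -38.5  49.2] [2.4 2.4]
L [534.9  63.3  46.1] [1.3 1.3]
L top centre [584.7  11.9  58. ] yaw 0.047 0.049 len 99.9 102.2
L scene centre [579.9   5.7  58. ] yaw 0.058 0.032 len 101.0 97.8
L [586.   14.4  48.7]
M [621.1 -45.9  50.9] [0.7 0.7]
M [ 626.7 -147.9   44. ] [1.1 1.1]
M [ 525.1 -151.4   49.6] [0.4 0.4]
M [522.6 -49.1  47.6] [1.3 1.3]
M top centre [572.3 -99.7  58. ] yaw 0.028 0.042 len 99.8 101.9
M scene centre [ 567.5 -106.1   58. ] yaw 0.035 0.013 len 96.7 101.9
M [573.9 -98.6  48. ]
R [ 503.9 -192.    49.3] [0.1 0.1]
R [ 504.8 -292.7   50.6] [0.4 0.4]
R [ 407.  -293.7   56.4] [0.4 0.4]
R [ 404.5 -192.2   49.6] [0.8 0.8]
R top centre [ 454.6 -242.3   58. ] yaw 0.009 0.02 len 97.8 100.8
R scene centre [ 452.3 -246.6   58. ] yaw -0.008 0.03 len 96.2 97.7
R [ 455.1 -242.7   51.4]
T [ 572.6 -376.4    9. ] [2.3 2.3]
T [ 545.  -457.3    9.3] [0.5 0.5]
T [ 385.8 -401.7   18.1] [2. 2.]
T [ 412.4 -323.5    6.8] [1.5 1.5]
T top centre [ 477.  -386.6   22. ] yaw -0.324 -0.313 len 167.0 84.5
T scene centre [ 474.9 -394.    22. ] yaw -0.333 -0.328 len 164.2 80.0
T [ 479.  -389.7   10.8]
```

```bash
cat >> h.py <<'E'
from scipy.spatial.transform import Rotation as R
def want(yaw):  # tool down, tool y along case +y, tool x toward -case x
    c,s=np.cos(yaw),np.sin(yaw); return R.from_matrix(np.array([[-c,-s,0],[-s,c,0],[0,0,-1]]).T*1.0 if False else np.array([[-c,-s,0],[-s,c,0],[0,0,-1]]))
def delta(p,yaw=0.):
    o=robot.observe(); r=R.from_rotvec(o['orientation']); w=want(yaw)
    print('t',round(o['clock'],2),'tcp',np.round(o['eef_pos'],1),'F',np.round(o['contact_force'],2),'w',round(o['width'],1))
    print('turn',(r.inv()*w).as_rotvec().round(3),'then shift m',(w.inv().apply(np.array(p)-o['eef_pos'])/1000).round(4))
E
python3 - <<'E'
from h import *
t=load('top0');s=load('scene0')
for p in[(208,112),(130,62),(328,75)]: print('cab',atz(s,p,0).round())
for p in[(75,232),(175,235)]: print('cabtop',[atz(t,p,z).round() for z in(0,300)])
for n,p,q in(('oil',(222,118),(290,92)),('wipe',(122,125),(232,45))):
  print(n,atz(t,(215+p[0]/3.3,120+p[1]/3.3),0).round(),atz(s,(250+q[0]/3,140+q[1]/3),0).round())
delta([480,-90,330],0.035)
E
```

```text
cab [569. 444.   0.]
cab [505. 998.  -0.]
cab [1036.  358.    0.]
cabtop [array([523., 476.,   0.]), array([490., 259., 300.])]
cabtop [array([509., 213.,   0.]), array([481.,  81., 300.])]
oil [713. -63.   0.] [720. -77.   0.]
wipe [710.  17.   0.] [723.   9.   0.]
t 0.1 tcp [168.9 575.1 230.5] F [ 0.49  0.55 -0.12] w 85.1
turn [-0.002 -0.    -0.321] then shift m [-0.2876 -0.6755 -0.0995]
```

```bash
python3 -m crank '[0,0,0,0,0,-0.16,0.7, 0,0,0,0,0,-0.16,0.7, -0.037,-0.039,-0.0066,0,0,0,0.7, -0.037,-0.039,-0.0066,0,0,0,0.7, -0.037,-0.039,-0.0066,0,0,0,0.7, -0.037,-0.039,-0.0066,0,0,0,0.7, -0.037,-0.039,-0.0066,0,0,0,0.7, -0.037,-0.039,-0.0066,0,0,0,0.7]' 40
python3 -m crank '[-0.0065,-0.044,-0.006,0,0,0,0.7,-0.0065,-0.044,-0.006,0,0,0,0.7,-0.0065,-0.044,-0.006,0,0,0,0.7,-0.0065,-0.044,-0.006,0,0,0,0.7,-0.0065,-0.044,-0.006,0,0,0,0.7,-0.0065,-0.044,-0.006,0,0,0,0.7,-0.0065,-0.044,-0.006,0,0,0,0.7,-0.0065,-0.044,-0.006,0,0,0,0.7,-0.0065,-0.044,-0.006,0,0,0,0.7,-0.0065,-0.044,-0.006,0,0,0,0.7]'
python3 - <<'E'
from h import *
f=snap('wrist','w1'); print(np.round(f['pose'],2).tolist(),f['fx'])
delta([480,-90,330],0.035)
a=f['frame'][:,:,::-1];cv2.imwrite('pics/w1b.png',cv2.resize(a,None,fx=1.25,fy=1.25,interpolation=cv2.INTER_CUBIC))
E
```

```text
clock: 1.1
eef_pos: [399.9, 347.9, 270.8]
orientation: [0.054, -3.141, 0.0]
contact_force: [1.0, 0.3, 0.2]
width: 59.5
clock: 2.35
eef_pos: [478.8, -89.5, 330.8]
orientation: [0.053, -3.141, -0.0]
contact_force: [0.8, 0.6, 0.8]
width: 59.9
[[-0.03, -0.95, -0.31, 399.78], [1.0, -0.03, -0.01, -92.8], [0.0, -0.31, 0.95, 473.69], [0.0, 0.0, 0.0, 1.0]] 326.5111720827164
t 2.4 tcp [480.6 -94.7 331.6] F [ 2.94 -3.93  0.48] w 60.1
turn [-0.005  0.001 -0.003] then shift m [0.0005 0.0047 0.0016]
```

View pics/w1b.png

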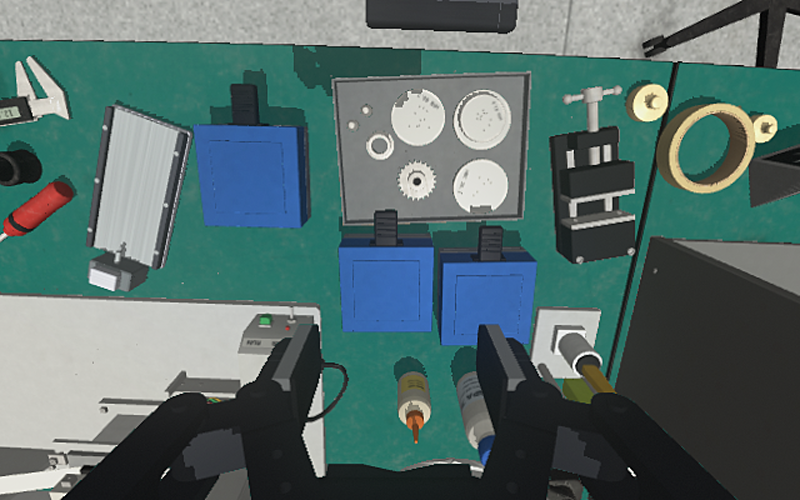

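In the wrist view (scaled 1.25×), image right is +y and down is +x. The tab tips are at (385,211), (490,227) and (244,84), and all three lid tops are readable. The track is at (140,185). I'll combine this with the top view.

```bash
python3 - <<'E'
from h import *
t=load('top0');w=load('w1')
tp=lambda p:(215+(p[0]+.5)/3.3-.5,120+(p[1]+.5)/3.3-.5); wp=lambda p:((p[0]+.5)/1.25-.5,(p[1]+.5)/1.25-.5)
C={'L':([(40,205),(177,195),(182,328),(43,338)],[(529,345),(441,344),(441,263),(537,262)]),
'M':([(191,217),(328,208),(334,342),(194,351)],[(433,331),(342,331),(340,248),(433,246)]),
'R':([(390,370),(528,366),(537,502),(393,510)],[(302,228),(203,228),(195,125),(304,125)]),
'T':([(625,283),(735,313),(677,530),(567,495)],[(159,267),(87,246),(114,102),(192,131)])}
for k,(a,b) in C.items():
    P=[];E=[]
    for p,q in zip(a,b):
        x,e=tri([(t,tp(p)),(w,wp(q))]);P.append(x);E.append(e[0])
    print(k,'tri mean',np.mean(P,0).round(1),'z',np.round(P,0)[:,2],'err',np.round(E,1))
    z=22 if k=='T' else 58
    for n,f,c,fn in(('top',t,a,tp),('wrist',w,b,wp)):
        Q=np.array([atz(f,fn(p),z) for p in c]); d=(Q[0]+Q[1]-Q[2]-Q[3])/2;v=(Q[0]+Q[3]-Q[1]-Q[2])/2
        print(k,n,'centre',Q.mean(0).round(1),'yaw',round(np.arctan2(d[1],d[0]),3),round(np.arctan2(-v[0],v[1]),3),'len',np.hypot(*d[:2]).round(1),np.hypot(*v[:2]).round(1))
for k,p,q in(('L',(114,382),(490,228)),('M',(266,398),(385.5,212)),('R',(466,562),(244,85))):
    x,e=tri([(t,tp(p)),(w,wp(q))]);print(k,'tabtip',x.round(1),np.round(e[0],1),atz(t,tp(p),57).round(1),atz(w,wp(q),57).round(1))
delta([378,-245,100],0.015)
E
```

```text
L tri mean [582.7   9.3  69.3] z [72. 61. 71. 73.] err [0.1 0.9 0.  0. ]
L top centre [584.7  11.9  58. ] yaw 0.047 0.049 len 99.9 102.2
L wrist centre [587.6  12.8  58. ] yaw 0.059 0.032 len 100.1 102.9
M tri mean [571.8 -99.8  62.4] z [63. 61. 60. 66.] err [1.1 0.3 1.3 0.6]
M top centre [572.3 -99.7  58. ] yaw 0.028 0.042 len 99.8 101.9
M wrist centre [573.9 -99.2  58. ] yaw 0.037 0.045 len 99.9 101.3
R tri mean [ 454.7 -241.7   51. ] z [58. 71. 51. 24.] err [1.8 2.  0.6 0. ]
R top centre [ 454.6 -242.3   58. ] yaw 0.009 0.02 len 97.8 100.8
R wrist centre [ 456.2 -240.2   58. ] yaw -0.045 0.03 len 103.6 105.9
T tri mean [ 477.5 -388.3   11.8] z [19. 22.  6. -0.] err [0.3 0.8 0.5 1.1]
T top centre [ 477.  -386.6   22. ] yaw -0.324 -0.313 len 167.0 84.5
T wrist centre [ 477.9 -382.4   22. ] yaw -0.36 -0.302 len 168.9 85.3
L tabtip [498.8   6.7  60.7] 0.5 [499.1   8.1  57. ] [499.7   7.1  57. ]
M tabtip [ 484.6 -102.9   65.4] 0.1 [ 485.1 -102.2   57. ] [ 486.5 -103.    57. ]
R tabtip [ 367.2 -242.5   51.7] 0.5 [ 367.  -242.2   57. ] [ 368.1 -240.7   57. ]
t 2.4 tcp [480.6 -94.7 331.6] F [ 2.94 -3.93  0.48] w 60.1
turn [-0.005  0.001  0.017] then shift m [ 0.1049 -0.1487  0.2316]
```

```bash
python3 -m crank '[-0.0045,-0.002,0.055,0,0,0,0.6,-0.0045,-0.002,0.055,0,0,0,0.6,-0.0045,-0.002,0.055,0,0,0,0.6,-0.0045,-0.002,0.055,0,0,0,0.6,0,0,0,0,0,0,0.6,0,0,0,0,0,0,0.6]'
python3 - <<'E'
from h import *
delta([498.5,-102.5,32],0.035)
E
```

```text
clock: 3.15
eef_pos: [497.9, -95.6, 112.2]
orientation: [-0.054, 3.14, -0.001]
contact_force: [0.4, -0.0, 0.4]
width: 51.5
t 3.15 tcp [497.9 -95.6 112.2] F [ 0.45 -0.04  0.43] w 51.5
turn [-0.     0.001 -0.001] then shift m [-0.0003 -0.0069  0.0802]
```

```bash
python3 -m crank '[0,-0.0035,0.02,0,0,0,0.6,0,-0.0035,0.02,0,0,0,0.6,0,0,0.02,0,0,0,0.6,0,0,0.02,0,0,0,0.6,0,0,0,0,0,0,0.1,0,0,0,0,0,0,0.1,0,0,0,0,0,0,0.1,0,0,0,0,0,0,0.1]' 40
python3 - <<'E'
from h import *
c=np.array([498.0,51]);h=np.array([624.5,22]);v=c-h;r0=v
for th in np.arange(0,1.71,.1):
    co,si=np.cos(th),np.sin(th);n=np.array([v[0]*co+v[1]*si,-v[0]*si+v[1]*co]);print(round(th,2),(n-r0).round(1),(n-v if th==0 else n-prev).round(1));prev=n
delta([498.5,-102.5,32],0.035)
E
```

```text
clock: 4.15
eef_pos: [498.6, -102.4, 32.0]
orientation: [-0.053, 3.139, -0.001]
contact_force: [1.2, 5.0, 1.1]
width: 23.5
0.0 [0. 0.] [0. 0.]
0.1 [ 3.5 12.5] [ 3.5 12.5]
0.2 [ 8.3 24.6] [ 4.8 12.1]
0.3 [14.2 36.1] [ 5.9 11.5]
0.4 [21.3 47. ] [ 7.1 10.9]
0.5 [29.4 57.1] [ 8.1 10.1]
0.6 [38.5 66.4] [9.1 9.3]
0.7 [48.4 74.7] [10.   8.3]
0.8 [59.2 82. ] [10.7  7.3]
0.9 [70.6 88.1] [11.4  6.2]
1.0 [82.6 93.1] [12.  5.]
1.1 [95.  96.9] [12.4  3.8]
1.2 [107.7  99.4] [12.7  2.5]
1.3 [120.6 100.6] [12.9  1.2]
1.4 [133.6 100.6] [13.  -0.1]
1.5 [146.5  99.2] [12.9 -1.4]
1.6 [159.2  96.6] [12.7 -2.6]
1.7 [171.6  92.7] [12.4 -3.9]
t 4.15 tcp [ 498.6 -102.4   32. ] F [1.16 4.97 1.1 ] w 23.5
turn [-0.     0.002 -0.001] then shift m [ 0.0001 -0.0001 -0.    ]
```

```bash
python3 -m crank '[-0.0035,0,-0.0125,0,0,0,0.1,-0.0048,0,-0.0121,0,0,0,0.1,-0.0059,0,-0.0115,0,0,0,0.1,-0.0071,0,-0.0109,0,0,0,0.1,-0.0081,0,-0.0101,0,0,0,0.1,-0.0091,0,-0.0093,0,0,0,0.1]' 30
```

```text
clock: 4.9
eef_pos: [535.5, -101.0, 97.6]
orientation: [0.054, -3.139, -0.0]
contact_force: [1.0, 2.2, -7.8]
width: 23.3
```

```bash
python3 -m crank '[-0.010,0,-0.0083,0,0,0,0.1,-0.0107,0,-0.0073,0,0,0,0.1,-0.0114,0,-0.0062,0,0,0,0.1,-0.012,0,-0.005,0,0,0,0.1,-0.0124,0,-0.0038,0,0,0,0.1,-0.0127,0,-0.0025,0,0,0,0.1,-0.0129,0,-0.0012,0,0,0,0.1,-0.013,0,0.0001,0,0,0,0.1,-0.0129,0,0.0014,0,0,0,0.1,-0.0127,0,0.0026,0,0,0,0.1,0,0,0,0,0,0,0.1]'
python3 - <<'E'
from h import *
f=snap('top','t1')
delta([660,-98,200],0.035)
a=f['frame'][120:300,215:445][:,:,::-1]; cv2.imwrite('pics/t1c.png',cv2.resize(a,None,fx=3,fy=3,interpolation=cv2.INTER_CUBIC))
E
```

```text
clock: 6.28
eef_pos: [658.2, -96.7, 127.5]
orientation: [-0.054, 3.14, 0.001]
contact_force: [-1.2, 4.8, -2.9]
width: 23.2
t 6.33 tcp [658.  -96.7 127.6] F [-0.16  5.37 -3.4 ] w 23.8
turn [ 0.     0.002 -0.001] then shift m [-0.002  -0.0014 -0.0724]
```

View pics/t1c.png

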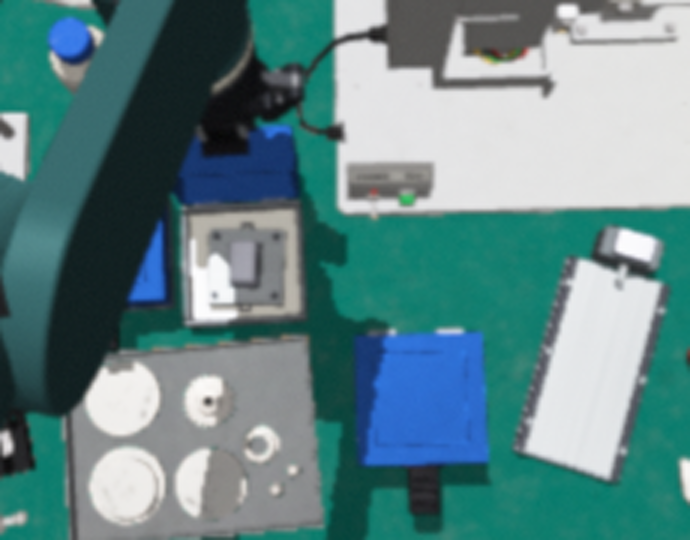

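```bash
python3 -m crank '[0,0,0,0,0,0,0.6,0,0,0,0,0,0,0.6,0,0,-0.03,0,0,0,0.6,0,0,-0.03,0,0,0,0.6,0,0,-0.03,0,0,0,0.6,0.0286,0.022,0,0,0,0,0.6,0.0286,0.022,0,0,0,0,0.6,0.0286,0.022,0,0,0,0,0.6,0.0286,0.022,0,0,0,0,0.6,0.0286,0.022,0,0,0,0,0.6,0,0,0.05,0,0,0,0.6,0,0,0.05,0,0,0,0.6]'
python3 - <<'E'
from h import *
delta([511,8.1,32],0.035)
f=load('t1');g=snap('top','t2')
print(atz(f,(215+244/3,120+263/3),49).round(1))
E
```

```text
clock: 7.82
eef_pos: [511.6, 7.5, 118.3]
orientation: [-0.054, 3.135, -0.002]
contact_force: [0.4, 0.0, -1.4]
width: 51.1
t 7.83 tcp [511.6   7.5 118.3] F [ 0.42  0.02 -1.37] w 51.1
turn [-0.002  0.006 -0.   ] then shift m [0.0006 0.0006 0.0863]
[ 565.  -104.5   49. ]
```

```bash
python3 -m crank '[0,0,0.0215,0,0,0,0.6,0,0,0.0215,0,0,0,0.6,0,0,0.0215,0,0,0,0.6,0,0,0.0215,0,0,0,0.6,0,0,0,0,0,0,0.1,0,0,0,0,0,0,0.1,0,0,0,0,0,0,0.1,0,0,0,0,0,0,0.1]' 30
```

```text
clock: 8.88
eef_pos: [510.3, 9.3, 32.8]
orientation: [-0.053, 3.14, 0.003]
contact_force: [0.5, 9.2, -2.0]
width: 23.7
```

```bash
python3 -m crank '[-0.0035,0.001,-0.0125,0,0,0,0.1,-0.0048,0.001,-0.0121,0,0,0,0.1,-0.0059,0,-0.0115,0,0,0,0.1,-0.0071,0,-0.0109,0,0,0,0.1,-0.0081,0,-0.0101,0,0,0,0.1,-0.0091,0,-0.0093,0,0,0,0.1]'
python3 -m crank '[-0.010,0,-0.0083,0,0,0,0.1,-0.0107,0,-0.0073,0,0,0,0.1,-0.0114,0,-0.0062,0,0,0,0.1,-0.012,0,-0.005,0,0,0,0.1,-0.0124,0,-0.0038,0,0,0,0.1,-0.0127,0,-0.0025,0,0,0,0.1,-0.0129,0,-0.0012,0,0,0,0.1,-0.013,0,0.0001,0,0,0,0.1,-0.0129,0,0.0014,0,0,0,0.1,0,0,0,0,0,0,0.6,0,0,0,0,0,0,0.6]'
```

```text
clock: 9.62
eef_pos: [548.3, 11.3, 98.3]
orientation: [0.054, -3.14, -0.0]
contact_force: [0.0, 0.1, -5.2]
width: 23.2
clock: 11.0
eef_pos: [657.5, 14.4, 131.2]
orientation: [-0.053, 3.139, -0.002]
contact_force: [0.3, -0.2, 0.4]
width: 51.0
```

```bash
python3 -m crank '[0,0,-0.045,0,0,0,0.6,0,0,-0.045,0,0,0,0.6,0.0357,-0.0308,0,0,0,0,0.6,0.0357,-0.0308,0,0,0,0,0.6,0.0357,-0.0308,0,0,0,0,0.6,0.0357,-0.0308,0,0,0,0,0.6,0.0357,-0.0308,0,0,0,0,0.6,0.0357,-0.0308,0,0,0,0,0.6,0.0357,-0.0308,0,0,0,0,0.6,0.0357,-0.0308,0,0,0,0,0.6,0,0,0.05,0,0,0.02,0.6,0,0,0.05,0,0,0,0.6]'
python3 - <<'E'
from h import *
delta([380,-241.5,32],0.015)
f=snap('top','t3')
a=f['frame'][120:300,215:445][:,:,::-1]; cv2.imwrite('pics/t3c.png',cv2.resize(a,None,fx=3,fy=3,interpolation=cv2.INTER_CUBIC))
E
```

```text
clock: 12.5
eef_pos: [379.8, -243.1, 121.0]
orientation: [-0.018, 3.138, -0.006]
contact_force: [0.4, -0.7, -1.2]
width: 51.6
t 12.5 tcp [ 379.8 -243.1  121. ] F [ 0.42 -0.65 -1.17] w 51.6
turn [-0.004  0.004 -0.003] then shift m [-0.0003  0.0016  0.089 ]
```

View pics/t3c.png

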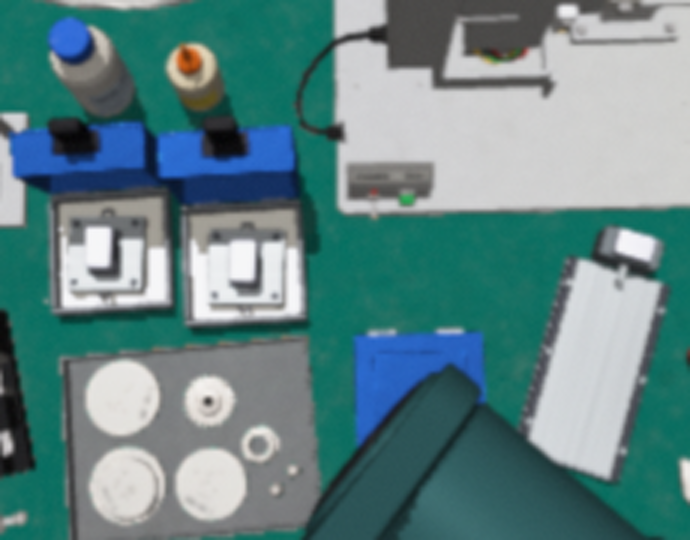

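```bash
python3 -m crank '[0,0.0008,0.022,0,0,0,0.6,0,0.0008,0.022,0,0,0,0.6,0,0,0.022,0,0,0,0.6,0,0,0.0225,0,0,0,0.6,0,0,0,0,0,0,0.1,0,0,0,0,0,0,0.1,0,0,0,0,0,0,0.1,0,0,0,0,0,0,0.1]' 30
```

```text
clock: 13.55
eef_pos: [379.6, -242.6, 34.0]
orientation: [-0.024, 3.141, -0.008]
contact_force: [-8.7, -11.9, -0.2]
width: 23.6
```

```bash
python3 -m crank '[-0.0035,-0.001,-0.0125,0,0,0,0.1,-0.0048,-0.001,-0.0121,0,0,0,0.1,-0.0059,0,-0.0115,0,0,0,0.1,-0.0071,0,-0.0109,0,0,0,0.1,-0.0081,0,-0.0101,0,0,0,0.1,-0.0091,0,-0.0093,0,0,0,0.1]'
python3 -m crank '[-0.010,0,-0.0083,0,0,0,0.1,-0.0107,0,-0.0073,0,0,0,0.1,-0.0114,0,-0.0062,0,0,0,0.1,-0.012,0,-0.005,0,0,0,0.1,-0.0124,0,-0.0038,0,0,0,0.1,-0.0127,0,-0.0025,0,0,0,0.1,-0.0129,0,-0.0012,0,0,0,0.1,-0.013,0,0.0001,0,0,0,0.1,-0.0129,0,0.0014,0,0,0,0.1,-0.0127,0,0.0026,0,0,0,0.1,0,0,0,0,0,0,0.6,0,0,0,0,0,0,0.6]'
```

```text
clock: 14.3
eef_pos: [419.4, -242.5, 100.2]
orientation: [-0.023, 3.139, -0.006]
contact_force: [1.1, -7.8, -8.1]
width: 23.4
clock: 15.8
eef_pos: [538.2, -238.3, 129.4]
orientation: [0.023, -3.141, -0.001]
contact_force: [-0.8, 0.6, -0.1]
width: 51.1
```

```bash
python3 -m crank '[0,0,-0.05,0,0,0,0.6,0,0,-0.05,0,0,0,0.6,0.028,-0.001,0,0,0,0,0.6,0.028,-0.001,0,0,0,0,0.6,0.028,-0.001,0,0,0,0,0.6,0,0,0,0,0,0,0.6]'
python3 - <<'E'
from h import *
f=snap('wrist','w2'); g=snap('top','t4'); print(np.round(f['pose'],2).tolist())
delta([455,-241.5,230],0.015)
print(proj(f,[[455,-241.5,49]]),proj(g,[[455,-241.5,49]]))
a=f['frame'][90:290,160:480][:,:,::-1];b=g['frame'][170:300,215:445][:,:,::-1]
a=cv2.resize(a,(800,500),interpolation=cv2.INTER_CUBIC);cv2.imwrite('pics/w2b.png',a)
E
```

```text
clock: 16.55
eef_pos: [452.3, -242.3, 229.1]
orientation: [0.021, -3.14, -0.002]
contact_force: [0.4, -0.2, 0.4]
width: 51.1
[[-0.01, -0.95, -0.31, 373.38], [1.0, -0.01, -0.01, -244.0], [0.0, -0.31, 0.95, 371.99], [0.0, 0.0, 0.0, 1.0]]
t 16.65 tcp [ 454.8 -243.1  229.3] F [ 0.23 -0.31  0.47] w 51.6
turn [-0.     0.001 -0.001] then shift m [-0.0002  0.0016 -0.0007]
[[319.58883155 184.04740793]] [[354.06102631 251.85761892]]
```

View pics/w2b.png

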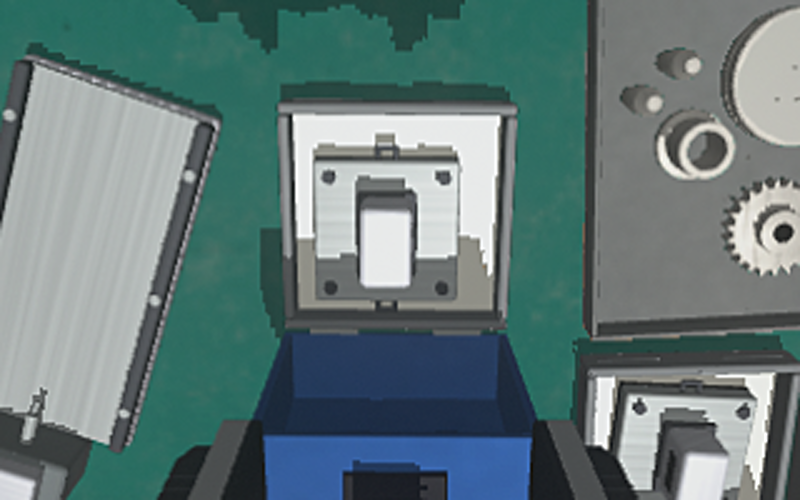

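```bash
python3 - <<'E'
from h import *
f=load('w2');wp=lambda p:(160+(p[0]+.5)/2.5-.5,90+(p[1]+.5)/2.5-.5)
print('block',atz(f,wp((386,247)),49).round(1),'size',[atz(f,wp(p),49).round(1)[:2].tolist() for p in((361,207),(411,207),(411,288),(361,288))])
Q=np.array([atz(f,wp(p),21) for p in((315,158),(458,158),(457,298),(317,300))]);print(Q.round(1)[:,:2].tolist(),'plate',Q.mean(0).round(1))
Q=np.array([atz(f,wp(p),22) for p in((279,101),(516,103),(508,326),(286,328))]);print(Q.round(1)[:,:2].tolist(),'case',Q.mean(0).round(1))
t=load('t3');tp=lambda p:(215+(p[0]+.5)/3-.5,120+(p[1]+.5)/3-.5)
for k,p in(('L',(99,251)),('M',(244,261))): print(k,atz(t,tp(p),49).round(1))
# block height check: base vs top via two views for R
g=load('t4');print('R pred in top',proj(g,[[452,-242,49]]))
delta([453,-243,26],0.015)
E
```

```text
block [ 459.8 -247.    49. ] size [[443.2, -257.3], [443.0, -237.1], [477.2, -236.5], [477.5, -257.3]]
[[428.1, -278.2], [427.3, -216.7], [490.7, -214.9], [492.5, -278.4]] plate [ 459.7 -247.1   21. ]
[[404.2, -292.8], [403.7, -193.3], [503.6, -191.1], [505.9, -292.7]] case [ 454.3 -242.5   22. ]
L [578.6  15.   49. ]
M [ 567.5 -103.7   49. ]
R pred in top [[354.31458943 253.12306564]]
t 16.65 tcp [ 454.8 -243.1  229.3] F [ 0.23 -0.31  0.47] w 51.6
turn [-0.     0.001 -0.001] then shift m [1.800e-03 2.000e-04 2.033e-01]
```

```bash
python3 -m crank '[-0.0025,-0.002,0.045,0,0,0,0.5,-0.0025,-0.002,0.045,0,0,0,0.5,0,0,0.045,0,0,0,0.5,0,0,0.045,0,0,0,0.5,0,0,0.011,0,0,0,0.5,0,0,0.011,0,0,0,0.5,0,0,0,0,0,0,0.1,0,0,0,0,0,0,0.1,0,0,0,0,0,0,0.1,0,0,0,0,0,0,0.1]' 40
python3 -c "
from h import *
delta([459.7,-247,27],0.015)"
python3 -m crank '[0.002,0,0,0,0,0,0.1,0.002,0,0,0,0,0,0.1,0.002,0,0,0,0,0,0.1]'
python3 -m crank '[0.002,0,0,0,0,0,0.1]'
python3 -m crank '[0,0,-0.006,0,0,0,0.1,0,0,-0.006,0,0,0,0.1,0,0,0,0,0,0,0.1,0,0,0,0,0,0,0.1]'
```

```text
clock: 17.9
eef_pos: [460.1, -247.6, 27.7]
orientation: [-0.022, 3.14, -0.001]
contact_force: [-0.3, 1.0, 4.5]
width: 21.3
t 17.9 tcp [ 460.1 -247.6   27.7] F [-0.29  0.98  4.5 ] w 21.3
turn [-0.001  0.001 -0.001] then shift m [0.0004 0.0006 0.0007]
clock: 18.27
eef_pos: [455.8, -248.7, 27.7]
orientation: [-0.022, 3.137, -0.004]
contact_force: [5.0, -0.1, 0.8]
width: 21.1
clock: 18.4
eef_pos: [453.8, -248.8, 27.7]
orientation: [-0.022, 3.137, -0.004]
contact_force: [4.4, 0.3, 2.5]
width: 21.1
clock: 18.9
eef_pos: [451.3, -247.3, 38.7]
orientation: [0.022, -3.141, -0.0]
contact_force: [0.0, -0.4, -6.6]
width: 21.5
```

Sled R drags at about 4.7 N and weighs 6.6 N (0.67 kg). Both match the rubber-faced sled, so I'll take it above the track and look.

```bash
python3 -m crank '[0,0,-0.03,0,0,0,0.1,0,0,-0.04,0,0,0,0.1,0,0,-0.04,0,0,0,0.1,0,0,-0.04,0,0,0,0.1,0,0,-0.04,0,0,0,0.1,-0.006,-0.035,0,0,0,0,0.1,-0.006,-0.035,0,0,0,0,0.1,-0.006,-0.035,0,0,0,0,0.1,-0.006,-0.035,0,0,0,0,0.1,0,0,0,0,0,0.168,0.1,0,0,0,0,0,0.168,0.1,0,0,0,0,0,0,0.1]' 60
python3 - <<'E'
from h import *
delta([477,-386,200],-0.32)
f=snap('wrist','w3');print(f['pose'][:3,3])
a=f['frame'][:,:,::-1][60:380,100:540];a=cv2.resize(a,None,fx=1.8,fy=1.8,interpolation=cv2.INTER_CUBIC);cv2.imwrite('pics/w3b.png',a)
E
```

```text
clock: 20.4
eef_pos: [476.9, -386.5, 227.8]
orientation: [-0.501, -3.1, -0.002]
contact_force: [0.2, 0.1, -6.6]
width: 20.6
t 20.4 tcp [ 476.9 -386.5  227.8] F [ 0.18  0.06 -6.6 ] w 20.6
turn [ 0.001 -0.002 -0.   ] then shift m [0.0001 0.0006 0.0278]
[ 402.03684042 -362.05127237  370.79832258]
```

View pics/w3b.png

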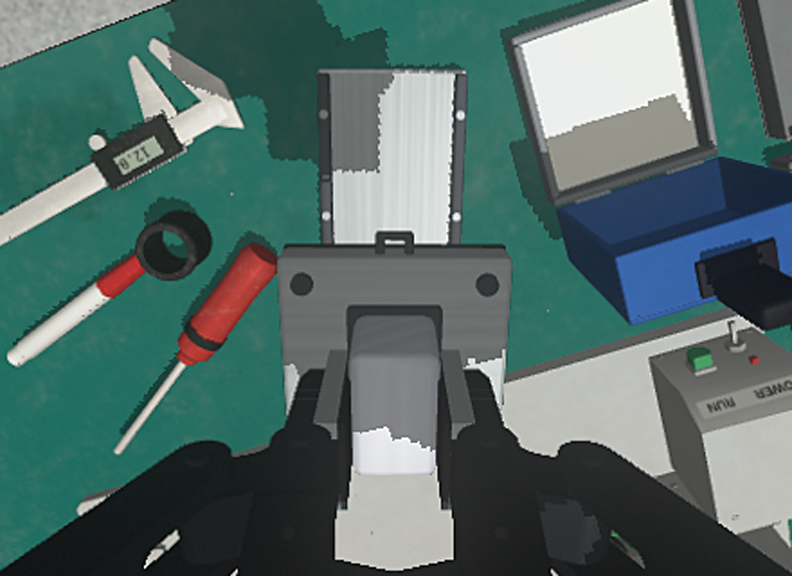

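In w3 (crop scale 1.8), the rail bolts are at (323,115), (459,115), (326,216) and (457,216), and the front corners are at (318,72) and (466,70). The sled is held square.

```bash
python3 - <<'E'
from h import *
f=load('w3');wp=lambda p:(100+(p[0]+.5)/1.8-.5,60+(p[1]+.5)/1.8-.5)
B=np.array([atz(f,wp(p),22)[:2] for p in((323,115),(459,115),(326,216),(457,216),(318,72),(466,70))])
print(B.round(1).tolist(),'spans',[np.hypot(*(B[i]-B[i+1])).round(1) for i in(0,2,4)])
m=(B[::2]+B[1::2])/2; print('mids',m.round(1).tolist())
d=m[1]-m[2];print('dir yaw mids',np.arctan2(d[1],d[0]).round(3))
for i,j in((0,2),(1,3),(4,0),(5,1)): d=B[j]-B[i];print('rail yaw',np.arctan2(d[1],d[0]).round(3))
v=(B[0]-B[1])+(B[2]-B[3])+(B[4]-B[5]); print('cross yaw',np.arctan2(v[0],-v[1]).round(3),np.arctan2(-v[0],v[1]).round(3))
y=-.32;c=m.mean(0);u=np.array([np.cos(y),np.sin(y)]);n=np.array([-u[1],u[0]])
print('front edge along',(m[2]@u).round(1),'lateral of mids',(m@n).round(1),'bolts lat',(B@n).round(1))
for y2 in(-.31,-.32,-.33):
  u=np.array([np.cos(y2),np.sin(y2)]);n=np.array([-u[1],u[0]]); print(y2,'centre=front+85:',(m[2]+85*u).round(1),'lat line@',(m.mean(0)+u*((m[2]+85*u-m.mean(0))@u)).round(1),'bolts',(B@n).round(1))
E
```

```text
[[411.3, -407.8], [436.1, -333.2], [468.0, -426.9], [493.1, -351.3], [388.2, -402.2], [413.5, -322.4]] spans [np.float64(78.6), np.float64(79.7), np.float64(83.7)]
mids [[423.7, -370.5], [480.5, -389.1], [400.8, -362.3]]
dir yaw mids -0.325
rail yaw -0.326
rail yaw -0.307
rail yaw -0.237
rail yaw -0.447
cross yaw -0.316 2.826
front edge along 494.4 lateral of mids [-218.4 -218.2 -217.8] bolts lat [-257.7 -179.1 -258.  -178.3 -259.7 -175.9]
-0.31 centre=front+85: [ 481.8 -388.2] lat line@ [ 481.6 -388.9] bolts [-262.8 -184.3 -263.8 -184.1 -264.6 -180.9]
-0.32 centre=front+85: [ 481.5 -389. ] lat line@ [ 481.4 -389.3] bolts [-257.7 -179.1 -258.  -178.3 -259.7 -175.9]
-0.33 centre=front+85: [ 481.2 -389.8] lat line@ [ 481.3 -389.8] bolts [-252.5 -173.9 -252.2 -172.5 -254.7 -171. ]
```

```bash
python3 - <<'E'
from h import *
f=load('w3');print(f['cx'],f['cy']);wp=lambda p:(100+(p[0]+.5)/1.8-.5,60+(p[1]+.5)/1.8-.5)
y=-.32;u=np.array([np.cos(y),np.sin(y)]);n=np.array([-u[1],u[0]])
P=[atz(f,wp(p),z)[:2] for p,z in(((279,258),221),((511,258),221),((352,470),249),((437,470),249),((352,330),249),((438,330),249))]
for a in P: print((a@u).round(1),(a@n).round(1))
print('tcp',np.array([476.9,-386.5])@u,np.array([476.9,-386.5])@n)
E
```

```text
318.6110556796382 206.77980880572574
542.7 -247.7
542.7 -185.7
588.8 -227.4
588.8 -206.4
550.9 -226.5
551.0 -207.1
tcp 574.2703465616455 -216.86269633103683
```

```bash
python3 -m crank '[-0.001,-0.0007,0.04,0,0,0,0.1,-0.001,-0.0006,0.04,0,0,0,0.1,0,0,0.04,0,0,0,0.1,0,0,0.032,0,0,0,0.1,0,0,0.01,0,0,0,0.1,0,0,0,0,0,0,0.1]'
python3 - <<'E'
from h import *
delta([479,-388.5,38],-0.318)
f=snap('wrist','w4')
a=f['frame'][:,:,::-1][100:380,130:510];a=cv2.resize(a,None,fx=2,fy=2,interpolation=cv2.INTER_CUBIC);cv2.imwrite('pics/w4b.png',a)
E
```

```text
clock: 21.2
eef_pos: [479.0, -388.8, 66.7]
orientation: [-0.501, -3.101, -0.001]
contact_force: [-0.0, -0.2, -6.0]
width: 20.8
t 21.2 tcp [ 479.  -388.8   66.7] F [-0.03 -0.2  -5.99] w 20.8
turn [ 0.    -0.001 -0.002] then shift m [0.0001 0.0003 0.0287]
```

View pics/w4b.png

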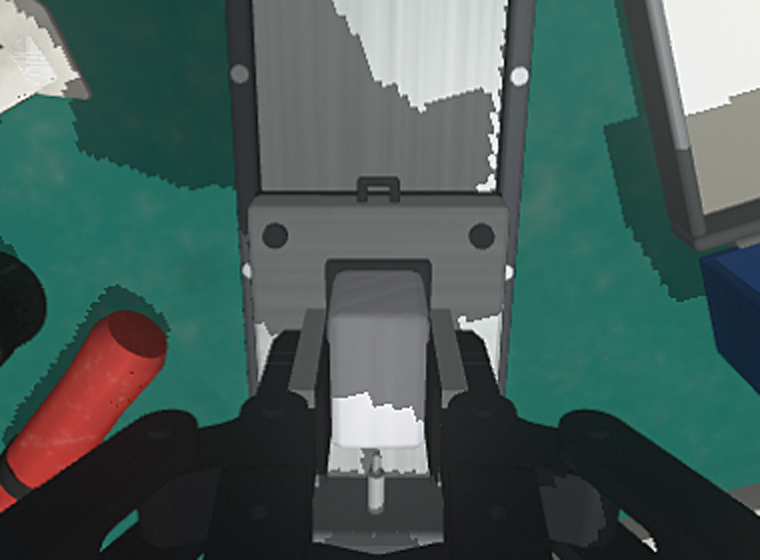

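The sled is centred: its edges at 249 and 508 (mid 378.5) against the rail bolts at 239.5 and 519.5 (mid 379.5). I'll lower it now.

```bash
python3 -m crank '[0,0,0.01,0,0,0,0.1,0,0,0.01,0,0,0,0.1,0,0,0.005,0,0,0,0.1,0,0,0.003,0,0,0,0.1,0,0,0,0,0,0,0.1,0,0,0,0,0,0,0.1]'
```

```text
clock: 22.0
eef_pos: [479.2, -389.1, 39.0]
orientation: [0.503, 3.101, -0.001]
contact_force: [-0.0, -0.5, -6.7]
width: 20.5
```

```bash
python3 -m crank '[0,0,0.001,0,0,0,0.1,0,0,0.001,0,0,0,0.1,0,0,0,0,0,0,0.1]'
```

```text
clock: 22.38
eef_pos: [479.3, -389.2, 37.8]
orientation: [0.503, 3.1, -0.001]
contact_force: [-1.5, 2.3, 5.7]
width: 20.5
```

```bash
python3 -m crank '[0,0,0,0,0,0,0.5,0,0,0,0,0,0,0.5,0,0,0,0,0,0,0.5,0,0,-0.015,0,0,0,0.5,0,0,-0.03,0,0,0,0.5,0,0,-0.05,0,0,0,0.5,0,0,-0.05,0,0,0,0.5,0.04,0,-0.03,0,0,0,0.5,0.04,0,-0.03,0,0,0,0.5,0,0,0,0,0,0,0.5]'
python3 - <<'E'
from h import *
f=snap('wrist','w5'); delta([479,-389,38],-.318)
a=f['frame'][:,:,::-1][130:400,180:460];a=cv2.resize(a,None,fx=2.2,fy=2.2,interpolation=cv2.INTER_CUBIC);cv2.imwrite('pics/w5b.png',a)
E
```

```text
clock: 23.62
eef_pos: [402.1, -363.7, 245.4]
orientation: [0.504, 3.098, -0.005]
contact_force: [0.2, -0.1, -1.3]
width: 42.7
t 23.68 tcp [ 403.1 -364.   244.1] F [-0.4  -0.4   0.03] w 42.7
turn [-0.002  0.003 -0.005] then shift m [-0.0799 -0.      0.2061]
```

View pics/w5b.png

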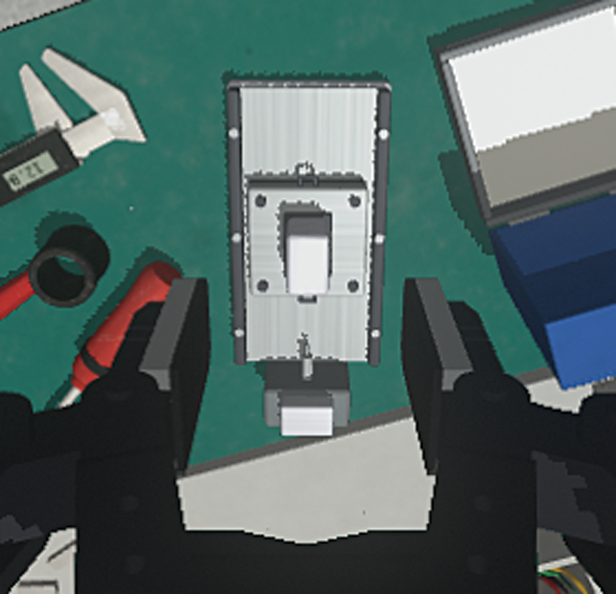

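```bash
python3 -c "
from bench import robot
o=robot.observe();print(o['clock'],o['contact_force'],abs(o['joint_vel']).max() if hasattr(o['joint_vel'],'max') else o['joint_vel'])
print(robot.finish_job())"
```

```text
23.675 [-0.39784606 -0.40297511  0.03105573] 0.05027338640696548
the job is handed in; nothing more can be done
None
```

I opened all three lids, found the rubber-faced sled and set it on the slip-test track. The job was handed in at 23.7 s.

- **Which sled:** it was the one in the case nearest the track. Dragged along the case floor it resisted with about 4.4–5.0 N, and lifted it weighed 6.6 N (about 0.67 kg). Both fit the rubber face, so I did not feel the other two sleds. They were not touched and lie in their own cases.
- **Placement:** in the last wrist picture the sled sits flat and square, level with the rails' middle bolts and centred between the rails. It is clear of the load cell's hook. The gripper is open and about 200 mm above the sled, with nothing touching it.
- **Bottles:** both were standing in the top picture taken after the first two lids were open. The later moves stayed well away from them, but I took no final picture of them.
- **Disagreements:** the scene camera put things 4–8 mm off from the top camera, so I used the top and wrist views instead. Those two differed by about 5 mm on the track's middle along its length. I aimed between them, and the last picture showed the sled in the middle.

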